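# Walk the two-plate hob back into its splashback

## Robot

A 6-joint arm with a two-finger parallel gripper is mounted at the origin on the work surface. World frame = base frame: x ahead of the robot, y to its left, z up, the work surface at z = 0. Lengths are in mm, angles in rad, forces in N, time in s.
With the tool pointing down it reaches from about 275 to 1000 mm from the base axis. Payload 8.4 kg.
Tool frame: the origin (TCP) lies midway between the tips of the shut fingers; the grasp point (between the pads) lies 19 mm behind it; z points along the fingers, y is the line along which they close (so a half turn about z gives the same grasp; the last joint's range is limited). The gripper opens to 85 mm and grips with 20 to 120 N. Pads are 22 mm wide; open, the fingers measure 114 mm over their backs; the gripper's body (76 mm by 85 mm) begins 54 mm behind the grasp point. The pads swing forward as they close: fully open they stand 13 mm farther back than shut.
Start: joints at [-1.122, 0.353, 1.633, -0, 1.155, -0.002], TCP at [272.303, -562.565, 231.281] pointing down, gripper open.
Joint ranges: [-2.63, 2.63], [-0.92, 2.1], [0.06, 2.66], [-1.3, 4.44], [0, 2.69], [-3.02, 3.02]. Speed limits (rad/s): [2.22, 2.22, 2.79, 3.14, 3.14, 3.14].

## Interface

Orientations are given as [roll, pitch, yaw] about the fixed x, y, z axes, in that order (R = Rz(yaw) Ry(pitch) Rx(roll)).
In Python, from rig import r, imaging gives the robot as it stands. The module is installed in compiled form; this text tells all that it offers.
- The arm moves only by the tool arm_command, never from a script. Its argument "deltas" is a list of rows, each an object of numbers: "hand": the finger opening in mm, from 0 to 85.4; "tx", "ty", "tz": the shift along the tool's x, y, z in mm; "wx", "wy", "wz": the turn, a rotation vector about the tool's x, y, z in rad. A call has 1 to 8 rows; each row shifts and turns the commanded pose from where the row before left it, along the tool's axes as they then stand; what a row does not reach is not made up. A row lasts 1/8 s, in which the tool goes at most 62.5 mm and 10.7 degrees, less where a joint would pass 70% of its speed; a pose out of reach is approached as far as the arm can. A call with a gripper value outside its range is refused whole. The fingers move at their own pace and stop on an object; "squeeze" is the grip in N (left out, the last holds). Time passes only in rows, so rows that do not move let the fingers close. It gives the time, the measured TCP pose, the force, the opening and the grip force at its end, in the units of the state.
- r.sense(): the state, without advancing time (a new reading comes with each control period).
- imaging.grab_frame(name): name is "side" or "top" or "wrist"; returns a dict with "image" (400x640x3 uint8, red, green, blue), "mtx" (3x3 intrinsics, pixels), "world_to_cam" (4x4, takes a point from world to camera coordinates). Camera axes: x right, y up, looking along -z (the intrinsics and any distortion apply to the point x, -y, -z); pixel columns grow to the right and rows downward; lengths in mm; the calibration is good to about 2 mm. A picture is of the moment at which its call begins. There is no depth.
- r.sign_off(): hands the job in; it is judged then, once.
The state is a dict: "clock": time; "qpos": joint angles; "qvel": joint speeds; "joint_efforts": joint torques, N m; "eef_pos": TCP position; "tcp_rot": TCP orientation; "contact_force": force on the tool from outside, world axes, zero at the start; "wrist_torque": the same for the moment, N m; "opening": opening from 0.0 (shut) to 1.0 (fully open); "grasp_force": force on a finger pad.
Only numpy, scipy, OpenCV 4.12 (cv2) and the standard library are available. Lean on these libraries where they do the work, as an engineer would, in place of code of your own. Each camera call takes 0.05 s, during which the arm holds its last target. There are 200 camera calls.

## Task

Walk the heavy two-plate hob back into its splashback: push the front corners in turn, a little at each side so that it never goes far askew, with both pots left standing on their plates, and do not touch the control panel and knobs in the middle of the front. Slide it in between the wings without forcing it against them, until it stands up against the rear rail on both sides, and press it firmly home, with a good 1.5 kg at the hand. Never push harder than about 2 kg, leave the other things on the table alone, and stand clear at the end.

Things in the scene. Friction and masses are not known exactly. Their poses are not given: they have to be found in the camera images.
- hob: White electric two-plate hob, a steel box 460 mm wide (y), 260 mm deep (x), from 12 to 78 mm above the table on four small nylon feet. Origin on the table under its centre; x to the rear (away from the robot), y left, z up. Front face at x = -130 mm. With the pots it weighs 3.7 to 4.9 kg and slides with friction 0.14 to 0.2; pushed at one corner (4 to 9 N) it swings about a point near its far side.
- hob_front_left (a point): Middle of the bare left part of the hob's front face (the face is flat and free from 105 to 230 mm left of the middle): 130 mm in front of the hob's origin, 170 mm to its left, 45 mm above the table. A good place to push.
- hob_front_right (a point): The same on the right: 130 mm in front of the hob's origin, 170 mm to its right, 45 mm above the table. A corner pushed forward 40 mm turns the hob about 0.1 rad and brings its middle forward about 23 mm; fingers grip the painted face (friction about 0.6), so the pushed point follows the finger, also a little sideways.
- controls: Black control panel with two knobs in the middle of the hob's front, fixed to the hob: 190 mm wide, 19 to 71 mm above the table, panel 8 mm and knobs 30 mm proud of the front face. Same origin and axes as the hob. Not to be touched.
- plate_left (a point): Centre of the top of the hob's left, larger cooking plate (185 mm across), 90 mm above the table, 20 mm behind and 115 mm to the left of the hob's origin.
- plate_right (a point): Centre of the top of the hob's right, smaller cooking plate (155 mm across), 90 mm above the table, 20 mm behind and 115 mm to the right of the hob's origin.
- stew_pot: Large lidded aluminium pot with contents, 160 mm across, 105 mm to the rim and 141 mm to the top of the lid's knob, two short side handles (out to 102 mm from the axis), 0.9 to 1.5 kg, loose on either plate. Origin at the centre of its underside.
- sauce_pot: Small lidded aluminium pot, 120 mm across, 70 mm to the rim and 106 mm to the top of the lid's knob, two short side handles (out to 82 mm), 0.4 kg, standing loose on the other plate. Origin at the centre of its underside.
- guard: Stainless steel splashback, 160 mm high, fixed to the table beyond the hob, with the rail and the wings, open towards the robot. x points to the rear, y left, z up. Origin on the table on the middle line, 260 mm in front of the rail's face: the hob is home when its front face is at x = 0 (its own origin at x = 130 mm) and it stands square.
- rail: Dark steel stop rail along the foot of the splashback, 486 mm long, 18 mm thick, 32 mm high, rigid and fixed. Same origin and axes as the guard: its front face is at x = 260 mm. The hob's rear face is to come up against it.
- wings: The two thin fixed side wings of the splashback, 160 mm high, same origin and axes as the guard. Parallel inner faces 490 mm apart (15 mm clearance on either side of the hob) from x = 195 mm back to the rail; ahead of that their lips flare outwards to 522 mm apart at x = 173 mm.
- salt_pot: Low round dark wooden salt pot with lid, 64 mm across, 58 mm high, standing left of the hob's front. Origin at the centre of its underside. Leave alone.
- jar: Glass jar with steel cap, 70 mm across, 75 mm high, standing right of the hob's front. Origin at the centre of its underside. Leave alone.
- tub: Open plastic tub with strips of pepper, 220 x 150 x 85 mm, on the right of the table. Origin at the centre of its underside. Leave alone.
- pepper_a: Red bell pepper, 76 mm across, 92 mm high, standing on the white cutting board (340 x 260 x 12 mm) on the left of the table. Leave alone.
- pepper_b: Second such bell pepper on the cutting board. Leave alone.
There are look-alikes about, which are no part of the job. Leave any blue or orange look-alike of the stew_pot alone.

How it is judged:
By the outcome, as a careful person would: the job done as asked, in the order asked, and still so for the second after the job is handed in, with the robot touching nothing.
It also fails if it takes over 70 s, if anything falls off the work surface, if the arm or the gripper's body presses on something with over 40 N, if the wrist force passes 120 N, or if a joint passes its speed limit or range.

## Working session

There is one attempt and no reset: what is moved stays moved. The work goes in short steps, Python scripts to look and compute and a tool call to move; the robot and the scene stay as the last step left them, time stands still between calls to the robot, and variables do not carry over. Pictures are saved under pics/ and viewed, at most 10 in all, crops included, and the job is handed in when it is done.

Besides the shell and the picture viewer there is one more tool, called after "Emit:" as a command line: name --argument value ..., lists and objects as JSON in quotes. arm_command: Moves the arm, as the interface text tells. Its arguments: {"type":"object","properties":{"deltas":{"type":"array"},"squeeze":{"type":"number"}},"required":["deltas"]}

```bash
mkdir -p pics; python3 - <<'E'
from rig import r, imaging
import cv2,pickle
for n in ("top","side"):
    f=imaging.grab_frame(n); cv2.imwrite(f"pics/{n}0.png",f["image"][:,:,::-1]); pickle.dump(f,open(n+"0.pkl","wb"))
    print(n,f["mtx"].round(1).tolist(),f["world_to_cam"].round(3).tolist(),[k for k in f])
print(r.sense())
E
```

```text
top [[505.9, 0.0, 319.2], [0.0, 505.9, 193.9], [0.0, 0.0, 1.0]] [[0.01, -1.0, -0.002, -27.991], [0.997, 0.01, 0.075, -550.802], [-0.075, -0.003, 0.997, -1791.629], [0.0, 0.0, 0.0, 1.0]] ['image', 'mtx', 'world_to_cam']
side [[448.1, 0.0, 319.3], [0.0, 448.1, 202.5], [0.0, 0.0, 1.0]] [[-0.342, -0.94, 0.0, 148.27], [0.661, -0.24, 0.711, -417.814], [-0.668, 0.243, 0.704, -1401.299], [0.0, 0.0, 0.0, 1.0]] ['image', 'mtx', 'world_to_cam']
{'clock': 0.1, 'qpos': array([-1.12238293e+00,  3.53576831e-01,  1.63407891e+00,  1.45456034e-05,
        1.15519702e+00, -2.35931891e-03]), 'qvel': array([-0.00029405, -0.00106608, -0.00214366,  0.00011161,  0.00139351,
        0.00033563]), 'joint_efforts': array([ 1.88717472e-04, -6.06355619e+01, -3.42820609e+01,  1.05700908e-04,
        4.01426587e-03,  1.33750632e-06]), 'eef_pos': array([ 272.12547753, -562.16171081,  230.62984734]), 'tcp_rot': array([-3.14033258e+00, -1.62729513e-05,  4.50766824e-01]), 'contact_force': array([0.54369259, 0.19751741, 0.18891216]), 'wrist_torque': array([-0.00525798,  0.00821827,  0.00378373]), 'grasp_force': 0.0, 'opening': 0.9979524658821247}
```

View pics/top0.png

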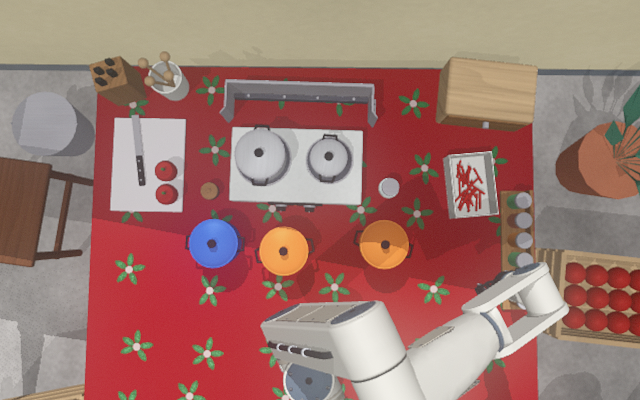

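View pics/side0.png

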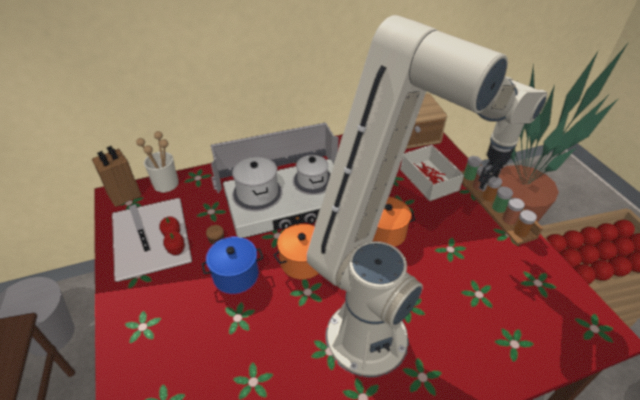

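```bash
cat > h.py <<'E'
import numpy as np,cv2,pickle
def ray(f,u,v,z):
    M=f["mtx"];T=f["world_to_cam"];R=T[:3,:3];t=T[:3,3]
    d=np.linalg.inv(M)@[u,v,1]; d=R.T@(d*[1,-1,-1]); c=-R.T@t
    return (c+d*(z-c[2])/d[2])
def proj(f,p):
    q=f["world_to_cam"]@[*p,1]; q=q[:3]*[1,-1,-1]; q=f["mtx"]@q; return q[:2]/q[2]
def crop(f,name,u0,v0,u1,v1,s):
    cv2.imwrite(name,cv2.resize(f["image"][v0:v1,u0:u1,::-1],None,fx=s,fy=s,interpolation=cv2.INTER_CUBIC))
E
python3 - <<'E'
import pickle,numpy as np
from h import *
f=pickle.load(open("top0.pkl","rb")); crop(f,"pics/topc.png",190,70,390,220,4)
for n,u,v,z in [("blue",213,243,141),("or1",284,251,141),("or2",385,244,141),("salt",209,190,58),("jar",389,187,75),("stew",259,153,231),("sauce",329,156,196)]:
    print(n,ray(f,u,v,z).round())
E
```

```text
blue [375. 328. 141.]
or1 [351.  92. 141.]
or2 [ 377. -243.  141.]
salt [558. 364.  58.]
jar [ 573. -265.   75.]
stew [664. 170. 231.]
sauce [662. -54. 196.]
```

View pics/topc.png

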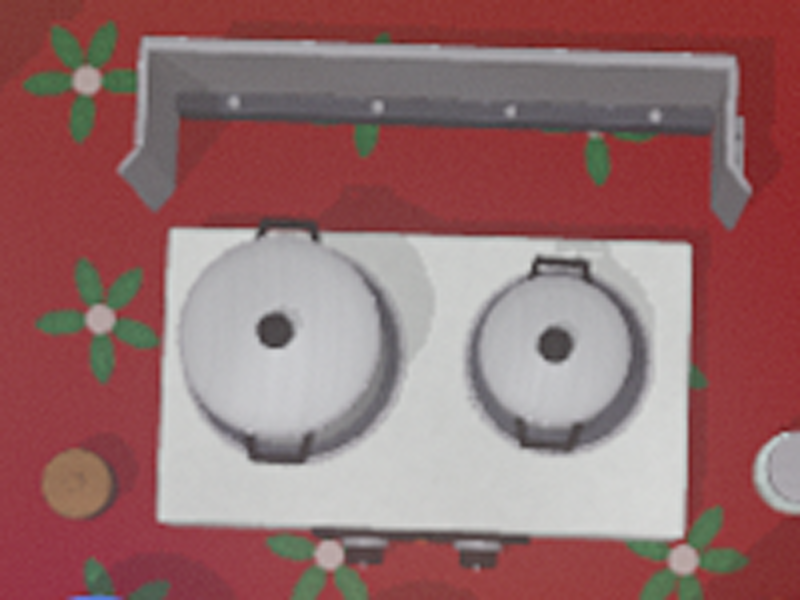

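```bash
python3 - <<'E'
import pickle
from h import *
from scipy.optimize import least_squares
f=pickle.load(open("top0.pkl","rb"))
C=lambda p:((p[0]+.5)/4-.5+190,(p[1]+.5)/4-.5+70)
def fit(pts,name):
    def res(q):
        c,s=np.cos(q[2]),np.sin(q[2]);o=[]
        for p,(X,Y,Z) in pts:o+=list(proj(f,(q[0]+c*X-s*Y,q[1]+s*X+c*Y,Z))-C(p))
        return o
    q=least_squares(res,[600,50,0]); print(name,q.x.round(4),np.round(q.fun,2)); return q.x
h=fit([((168,229),(130,230,78)),((691,243),(130,-230,78)),((684,538),(-130,-230,78)),((158,522),(-130,230,78))],"hob")
g=fit([((178,116),(260,243,32)),((711,133),(260,-243,32)),((155,210),(173,261,0)),((729,228),(173,-261,0))],"guard")
c,s=np.cos(g[2]),np.sin(g[2]);d=h[:2]-g[:2]
print("hob in guard",c*d[0]+s*d[1],-s*d[0]+c*d[1],h[2]-g[2])
E
```

```text
hob [ 6.461824e+02  5.923550e+01 -1.830000e-02] [-0.13 -0.34  0.36 -0.25  0.48  0.14 -0.71  0.42]
guard [ 6.303249e+02  5.357170e+01 -2.300000e-02] [-0.69 -1.01  0.57 -0.99  0.57  0.98 -0.44  1.04]
hob in guard 15.723309606162891 6.026347521046935 0.004684665753827803
```

Emit:
arm_command --deltas '[{"hand": 0,"wz": 0.158},{"wz": 0.158},{"wz": 0.158},{"wy": 0.1},{"wy": 0.1},{}]'

```text
schema error: expected keys hand, tx, ty, tz, wx, wy, wz
```

```bash
cat >> h.py <<'E'
from scipy.spatial.transform import Rotation as Ro
def go(*targets):
    from rig import r
    s=r.sense();R=Ro.from_euler("xyz",s["tcp_rot"]).as_matrix();p=s["eef_pos"]
    print(round(float(s["clock"]),2),p.round(1),s["tcp_rot"].round(3),s["contact_force"].round(2))
    for t in targets: d=R.T@(np.array(t)-p);print(t,d.round(1),"rows",round(np.linalg.norm(d)/62.5,1));p=np.array(t)
E
python3 -c "
from h import *
go((465,-115,220),(465,-115,42))"
```

```text
0.1 [ 272.1 -562.2  230.6] [-3.14  -0.     0.451] [0.54 0.2  0.19]
(465, -115, 220) [ 368.4 -318.5   11. ] rows 7.8
(465, -115, 42) [ -0.    0.2 178. ] rows 2.8
```

Emit:
arm_command --deltas '[{"hand": 0,"tx": 0,"ty": 0,"tz": 0,"wx": 0,"wy": 0,"wz": 0.158},{"hand": 0,"tx": 0,"ty": 0,"tz": 0,"wx": 0,"wy": 0,"wz": 0.158},{"hand": 0,"tx": 0,"ty": 0,"tz": 0,"wx": 0,"wy": 0,"wz": 0.158},{"hand": 0,"tx": 0,"ty": 0,"tz": 0,"wx": 0,"wy": 0.1,"wz": 0},{"hand": 0,"tx": 0,"ty": 0,"tz": 0,"wx": 0,"wy": 0.1,"wz": 0},{"hand": 0,"tx": 0,"ty": 0,"tz": 0,"wx": 0,"wy": 0,"wz": 0}]'

```text
clock: 0.85
eef_pos: [270.8, -562.3, 230.8]
tcp_rot: [-3.14, -0.199, -0.026]
contact_force: [0.2, -0.2, 0.5]
opening: -0.003
grasp_force: 0.0
```

```bash
python3 -c "
from h import *
go((465,-115,220),(465,-115,42))"
```

```text
0.85 [ 270.8 -562.3  230.8] [-3.14  -0.199 -0.026] [ 0.24 -0.16  0.52]
(465, -115, 220) [ 176.8 -452.1   47.3] rows 7.8
(465, -115, 42) [-35.2   0.2 174.5] rows 2.8
```

Emit:
arm_command --deltas '[{"hand": 0,"tx": 22,"ty": -56.5,"tz": 6,"wx": 0,"wy": 0,"wz": 0},{"hand": 0,"tx": 22,"ty": -56.5,"tz": 6,"wx": 0,"wy": 0,"wz": 0},{"hand": 0,"tx": 22,"ty": -56.5,"tz": 6,"wx": 0,"wy": 0,"wz": 0},{"hand": 0,"tx": 22,"ty": -56.5,"tz": 6,"wx": 0,"wy": 0,"wz": 0},{"hand": 0,"tx": 22,"ty": -56.5,"tz": 6,"wx": 0,"wy": 0,"wz": 0},{"hand": 0,"tx": 22,"ty": -56.5,"tz": 6,"wx": 0,"wy": 0,"wz": 0},{"hand": 0,"tx": 22,"ty": -56.5,"tz": 6,"wx": 0,"wy": 0,"wz": 0},{"hand": 0,"tx": 22,"ty": -56.5,"tz": 6,"wx": 0,"wy": 0,"wz": 0}]'

```text
clock: 1.85
eef_pos: [465.7, -113.0, 219.7]
tcp_rot: [3.14, -0.2, -0.023]
contact_force: [0.8, -0.3, 1.5]
opening: 0.002
grasp_force: 0.0
```

```bash
python3 -c "
from h import *
go((475,-113,130),(475,-113,42),(490,-113,42))
from rig import imaging
f=imaging.grab_frame('top');cv2.imwrite('pics/t1.png',f['image'][:,:,::-1])"
```

```text
1.85 [ 465.7 -113.   219.7] [ 3.14  -0.2   -0.023] [ 0.81 -0.33  1.5 ]
(475, -113, 130) [-8.7 -0.3 89.7] rows 1.4
(475, -113, 42) [-17.5  -0.2  86.2] rows 1.4
(490, -113, 42) [14.7 -0.3  3. ] rows 0.2
```

View pics/t1.png

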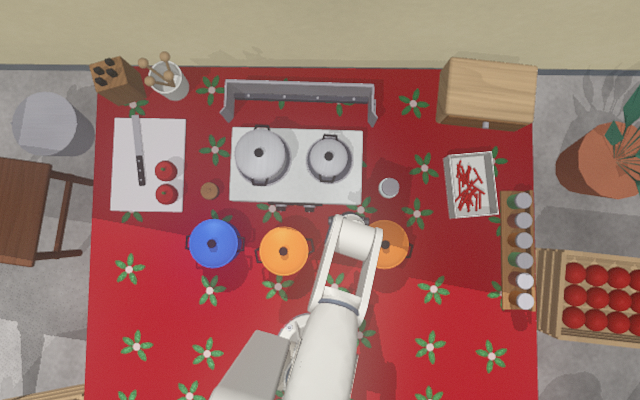

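Emit:
arm_command --deltas '[{"hand": 0,"tx": -4,"ty": 0,"tz": 45,"wx": 0,"wy": 0,"wz": 0},{"hand": 0,"tx": -5,"ty": 0,"tz": 45,"wx": 0,"wy": 0,"wz": 0},{"hand": 0,"tx": -9,"ty": 0,"tz": 43,"wx": 0,"wy": 0,"wz": 0},{"hand": 0,"tx": -9,"ty": 0,"tz": 43,"wx": 0,"wy": 0,"wz": 0},{"hand": 0,"tx": 10,"ty": 0,"tz": 2,"wx": 0,"wy": 0,"wz": 0},{"hand": 0,"tx": 5,"ty": 0,"tz": 1,"wx": 0,"wy": 0,"wz": 0},{"hand": 0,"tx": 2,"ty": 0,"tz": 0.4,"wx": 0,"wy": 0,"wz": 0},{"hand": 0,"tx": 2,"ty": 0,"tz": 0.4,"wx": 0,"wy": 0,"wz": 0}]'

```text
clock: 2.9
eef_pos: [493.7, -115.8, 42.9]
tcp_rot: [3.141, -0.202, -0.023]
contact_force: [-0.3, 0.5, -0.2]
opening: 0.002
grasp_force: 0.0
```

Emit:
arm_command --deltas '[{"hand": 0,"tx": 2,"ty": 0,"tz": 0.4,"wx": 0,"wy": 0,"wz": 0},{"hand": 0,"tx": 2,"ty": 0,"tz": 0.4,"wx": 0,"wy": 0,"wz": 0},{"hand": 0,"tx": 2,"ty": 0,"tz": 0.4,"wx": 0,"wy": 0,"wz": 0}]'

```text
clock: 3.28
eef_pos: [498.8, -115.8, 41.5]
tcp_rot: [-3.142, -0.2, -0.023]
contact_force: [1.2, -0.3, -0.3]
opening: -0.0
grasp_force: 0.0
```

Emit:
arm_command --deltas '[{"hand": 0,"tx": 2,"ty": 0,"tz": 0.4,"wx": 0,"wy": 0,"wz": 0},{"hand": 0,"tx": 2,"ty": 0,"tz": 0.4,"wx": 0,"wy": 0,"wz": 0},{"hand": 0,"tx": 2,"ty": 0,"tz": 0.4,"wx": 0,"wy": 0,"wz": 0},{"hand": 0,"tx": 2,"ty": 0,"tz": 0.4,"wx": 0,"wy": 0,"wz": 0}]'

```text
clock: 3.78
eef_pos: [505.8, -115.8, 41.1]
tcp_rot: [-3.141, -0.198, -0.023]
contact_force: [-5.4, -1.9, 3.0]
opening: 0.001
grasp_force: 2.5
```

Emit:
arm_command --deltas '[{"hand": 0,"tx": 3,"ty": 1,"tz": 0.6,"wx": 0,"wy": 0,"wz": 0},{"hand": 0,"tx": 3,"ty": 1,"tz": 0.6,"wx": 0,"wy": 0,"wz": 0},{"hand": 0,"tx": 3,"ty": 1,"tz": 0.6,"wx": 0,"wy": 0,"wz": 0},{"hand": 0,"tx": 2,"ty": 0.5,"tz": 0.4,"wx": 0,"wy": 0,"wz": 0}]'

```text
clock: 4.28
eef_pos: [517.8, -119.6, 41.2]
tcp_rot: [-3.141, -0.199, -0.023]
contact_force: [-4.4, -0.4, -0.5]
opening: 0.001
grasp_force: 2.1
```

```bash
python3 -c "
from h import *
go((490,-120,44),(485,-100,100),(475,220,100),(488,226,44))
from rig import imaging
f=imaging.grab_frame('top');pickle.dump(f,open('t2.pkl','wb'));crop(f,'pics/t2.png',190,70,390,220,4)"
```

```text
4.28 [ 517.8 -119.6   41.2] [-3.141 -0.199 -0.023] [-4.42 -0.41 -0.54]
(490, -120, 44) [-26.7   1.   -8.2] rows 0.4
(485, -100, 100) [  5.7 -19.9 -56. ] rows 1.0
(475, 220, 100) [ -17.1 -319.7   -3.4] rows 5.1
(488, 226, 44) [ 1.5 -6.3 57.4] rows 0.9
```

View pics/t2.png

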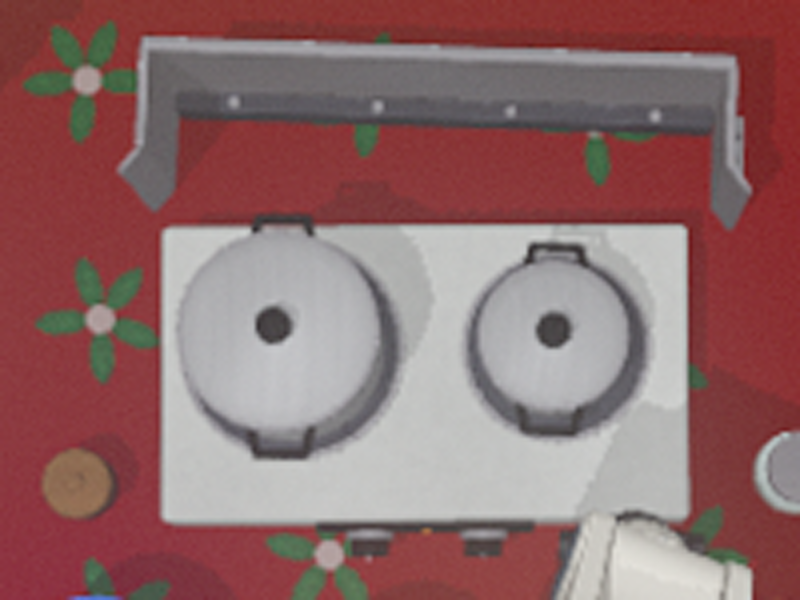

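Emit:
arm_command --deltas '[{"hand": 0,"tx": -27,"ty": 0,"tz": -8,"wx": 0,"wy": 0,"wz": 0},{"hand": 0,"tx": 6,"ty": 0,"tz": -58,"wx": 0,"wy": 0,"wz": 0},{"hand": 0,"tx": -3,"ty": -57,"tz": -0.5,"wx": 0,"wy": 0,"wz": 0},{"hand": 0,"tx": -3,"ty": -57,"tz": -0.5,"wx": 0,"wy": 0,"wz": 0},{"hand": 0,"tx": -3,"ty": -57,"tz": -0.5,"wx": 0,"wy": 0,"wz": 0},{"hand": 0,"tx": -3,"ty": -57,"tz": -0.5,"wx": 0,"wy": 0,"wz": 0},{"hand": 0,"tx": -3,"ty": -57,"tz": -0.5,"wx": 0,"wy": 0,"wz": 0},{"hand": 0,"tx": -3,"ty": -57,"tz": -0.5,"wx": 0,"wy": 0,"wz": 0}]'

```text
clock: 5.32
eef_pos: [475.0, 226.4, 102.1]
tcp_rot: [-3.14, -0.203, -0.023]
contact_force: [0.1, -0.1, 0.1]
opening: -0.001
grasp_force: 0.0
```

```bash
cat >> h.py <<'E'
from scipy.optimize import least_squares
G=(630.3,53.6,-0.023)
def hob(q0):
    """edges of the hob's top (rear, left, right) by saturation crossing; pose in guard frame"""
    from rig import imaging
    f=imaging.grab_frame('top'); im=cv2.cvtColor(f['image'][:,:,::-1].copy(),cv2.COLOR_BGR2HSV)[:,:,1].astype(np.float32)
    q=np.array(q0,float)
    P=lambda q,X,Y:proj(f,(q[0]+np.cos(q[2])*X-np.sin(q[2])*Y,q[1]+np.sin(q[2])*X+np.cos(q[2])*Y,78))
    S=[(130,y,1,0) for y in (-200,-180,-60,-20,0,20,40,200,215)]+[(x,s*230,0,s) for s in(1,-1) for x in range(-60,125,15)]
    for it in range(4):
        A=[];b=[]
        for X,Y,nx,ny in S:
            t=np.arange(-18,18.1,.5); p=np.float32([P(q,X+nx*d,Y+ny*d) for d in t])
            v=cv2.remap(im,p[:,0].copy().reshape(1,-1),p[:,1].copy().reshape(1,-1),cv2.INTER_LINEAR)[0]
            if not(v[:8].mean()<70 and v[-8:].mean()>110): continue
            m=(v[:8].mean()+v[-8:].mean())/2; d=t[np.argmax(v>m)]
            A.append((nx,ny,nx*-Y+ny*X));b.append(d)
        A=np.array(A);b=np.array(b);k=abs(b-A@np.linalg.lstsq(A,b,rcond=None)[0])<3
        x=np.linalg.lstsq(A[k],b[k],rcond=None)[0]
        c,s=np.cos(q[2]),np.sin(q[2]); q+= [c*x[0]-s*x[1],s*x[0]+c*x[1],x[2]]
    c,s=np.cos(G[2]),np.sin(G[2]);d=q[:2]-np.array(G[:2])
    print("hob",q.round(3),"n",k.sum(),"in guard",round(c*d[0]+s*d[1],1),round(-s*d[0]+c*d[1],1),round(q[2]-G[2],4))
    c,s=np.cos(q[2]),np.sin(q[2])
    for Y in(170,-170):print("front",Y,(q[0]-130*c-s*Y).round(1),(q[1]-130*s+c*Y).round(1))
    return q
E
python3 -c "
from h import *
hob((653,60,0))
go((485,226,100),(490,228,43))"
```

```text
hob [6.56303e+02 6.02990e+01 1.50000e-02] n 33 in guard 25.8 7.3 0.0383
front 170 523.7 228.3
front -170 528.9 -111.7
5.38 [476.2 232.4 102.8] [-3.136 -0.206 -0.023] [0.98 5.15 0.52]
(485, 226, 100) [8.2 6.2 4.5] rows 0.2
(490, 228, 43) [-6.8 -1.8 56.8] rows 0.9
```

Emit:
arm_command --deltas '[{"hand": 0,"tx": -7,"ty": 1,"tz": 56,"wx": 0,"wy": 0,"wz": 0},{"hand": 0,"tx": 10,"ty": 0,"tz": 2,"wx": 0,"wy": 0,"wz": 0},{"hand": 0,"tx": 9,"ty": 0,"tz": 2,"wx": 0,"wy": 0,"wz": 0},{"hand": 0,"tx": 3,"ty": 0,"tz": 0.6,"wx": 0,"wy": 0,"wz": 0},{"hand": 0,"tx": 2,"ty": 0,"tz": 0.4,"wx": 0,"wy": 0,"wz": 0},{"hand": 0,"tx": 2,"ty": 0,"tz": 0.4,"wx": 0,"wy": 0,"wz": 0},{"hand": 0,"tx": 2,"ty": 0,"tz": 0.4,"wx": 0,"wy": 0,"wz": 0},{"hand": 0,"tx": 2,"ty": 0,"tz": 0.4,"wx": 0,"wy": 0,"wz": 0}]'

```text
clock: 6.38
eef_pos: [509.0, 221.7, 45.1]
tcp_rot: [-3.142, -0.2, -0.023]
contact_force: [-1.2, -0.8, 1.1]
opening: 0.003
grasp_force: 0.0
```

Emit:
arm_command --deltas '[{"hand": 0,"tx": 2,"ty": 0,"tz": 0.7,"wx": 0,"wy": 0,"wz": 0},{"hand": 0,"tx": 2,"ty": 0,"tz": 0.7,"wx": 0,"wy": 0,"wz": 0},{"hand": 0,"tx": 2.5,"ty": 0.3,"tz": 0.7,"wx": 0,"wy": 0,"wz": 0},{"hand": 0,"tx": 3,"ty": 0.3,"tz": 0.7,"wx": 0,"wy": 0,"wz": 0},{"hand": 0,"tx": 4,"ty": 0.3,"tz": 0.8,"wx": 0,"wy": 0,"wz": 0},{"hand": 0,"tx": 4,"ty": 0.3,"tz": 0.8,"wx": 0,"wy": 0,"wz": 0},{"hand": 0,"tx": 4,"ty": 0.3,"tz": 0.8,"wx": 0,"wy": 0,"wz": 0},{"hand": 0,"tx": 3,"ty": 0.3,"tz": 0.6,"wx": 0,"wy": 0,"wz": 0}]'

```text
clock: 7.38
eef_pos: [533.0, 219.3, 43.6]
tcp_rot: [3.141, -0.198, -0.023]
contact_force: [-5.7, 3.4, 1.7]
opening: 0.001
grasp_force: 2.9
```

```bash
python3 -c "
from h import *
hob((660,60,0))
go()"
```

```text
hob [ 6.69621e+02  5.36540e+01 -2.40000e-02] n 31 in guard 39.3 1.0 -0.0013
front 170 543.8 226.8
front -170 535.5 -113.1
7.42 [533.6 219.3  43.8] [ 3.141 -0.199 -0.023] [-0.28  0.6   0.71]
```

Emit:
arm_command --deltas '[{"hand": 0,"tx": 2,"ty": -0.4,"tz": 0.5,"wx": 0,"wy": 0,"wz": 0},{"hand": 0,"tx": 4,"ty": -0.8,"tz": 0.9,"wx": 0,"wy": 0,"wz": 0},{"hand": 0,"tx": 4,"ty": -0.8,"tz": 0.9,"wx": 0,"wy": 0,"wz": 0},{"hand": 0,"tx": 2,"ty": -0.4,"tz": 0.4,"wx": 0,"wy": 0,"wz": 0},{"hand": 0,"tx": 0,"ty": 0,"tz": 0,"wx": 0,"wy": 0,"wz": 0}]'

```text
clock: 8.05
eef_pos: [546.2, 221.3, 43.7]
tcp_rot: [3.141, -0.2, -0.023]
contact_force: [-1.1, -0.0, 0.0]
opening: -0.005
grasp_force: 1.0
```

```bash
python3 -c "
from h import *
hob((675,52,-.04))
go((515,222,45),(515,222,105),(505,-120,105),(505,-120,43))"
```

```text
hob [ 6.78069e+02  5.16040e+01 -5.50000e-02] n 32 in guard 47.8 -0.9 -0.0322
front 170 557.6 228.5
front -170 538.9 -111.0
8.1 [546.2 221.3  43.7] [ 3.141 -0.2   -0.023] [-1.77  1.27 -0.45]
(515, 222, 45) [-30.4  -0.   -7.5] rows 0.5
(515, 222, 105) [ 11.9   0.  -58.8] rows 1.0
(505, -120, 105) [-2.000e+00  3.421e+02 -3.000e-01] rows 5.5
(505, -120, 43) [-12.3  -0.   60.8] rows 1.0
```

Emit:
arm_command --deltas '[{"hand": 0,"tx": -30,"ty": 0,"tz": -7.5,"wx": 0,"wy": 0,"wz": 0},{"hand": 0,"tx": 12,"ty": 0,"tz": -59,"wx": 0,"wy": 0,"wz": 0},{"hand": 0,"tx": 0,"ty": 57,"tz": 0,"wx": 0,"wy": 0,"wz": 0},{"hand": 0,"tx": 0,"ty": 57,"tz": 0,"wx": 0,"wy": 0,"wz": 0},{"hand": 0,"tx": 0,"ty": 57,"tz": 0,"wx": 0,"wy": 0,"wz": 0},{"hand": 0,"tx": 0,"ty": 57,"tz": 0,"wx": 0,"wy": 0,"wz": 0},{"hand": 0,"tx": 0,"ty": 57,"tz": 0,"wx": 0,"wy": 0,"wz": 0},{"hand": 0,"tx": 0,"ty": 57,"tz": 0,"wx": 0,"wy": 0,"wz": 0}]'

```text
clock: 9.1
eef_pos: [507.9, -122.0, 105.9]
tcp_rot: [3.141, -0.202, -0.023]
contact_force: [1.0, 1.4, -0.5]
opening: -0.0
grasp_force: 0.0
```

```bash
python3 -c "
from h import *
go((508,-116,43))"
```

```text
9.1 [ 507.9 -122.   105.9] [ 3.141 -0.202 -0.023] [ 1.04  1.42 -0.47]
(508, -116, 43) [-12.7  -6.1  61.6] rows 1.0
```

Emit:
arm_command --deltas '[{"hand": 0,"tx": -13,"ty": -9,"tz": 61,"wx": 0,"wy": 0,"wz": 0},{"hand": 0,"tx": 8,"ty": 0,"tz": 1.6,"wx": 0,"wy": 0,"wz": 0},{"hand": 0,"tx": 5,"ty": 0,"tz": 1,"wx": 0,"wy": 0,"wz": 0},{"hand": 0,"tx": 2.5,"ty": 0,"tz": 0.5,"wx": 0,"wy": 0,"wz": 0},{"hand": 0,"tx": 2.5,"ty": 0,"tz": 0.5,"wx": 0,"wy": 0,"wz": 0},{"hand": 0,"tx": 2.5,"ty": 0,"tz": 0.5,"wx": 0,"wy": 0,"wz": 0},{"hand": 0,"tx": 2.5,"ty": 0,"tz": 0.5,"wx": 0,"wy": 0,"wz": 0}]'

```text
clock: 9.98
eef_pos: [529.7, -111.1, 43.7]
tcp_rot: [-3.141, -0.198, -0.023]
contact_force: [-5.5, -1.5, 3.9]
opening: -0.002
grasp_force: 2.6
```

Emit:
arm_command --deltas '[{"hand": 0,"tx": 2.5,"ty": 0.5,"tz": 0.6,"wx": 0,"wy": 0,"wz": 0},{"hand": 0,"tx": 3,"ty": 0.6,"tz": 0.6,"wx": 0,"wy": 0,"wz": 0},{"hand": 0,"tx": 4,"ty": 0.8,"tz": 0.9,"wx": 0,"wy": 0,"wz": 0},{"hand": 0,"tx": 4,"ty": 0.8,"tz": 0.9,"wx": 0,"wy": 0,"wz": 0},{"hand": 0,"tx": 4,"ty": 0.8,"tz": 0.9,"wx": 0,"wy": 0,"wz": 0},{"hand": 0,"tx": 4,"ty": 0.8,"tz": 0.9,"wx": 0,"wy": 0,"wz": 0}]'

```text
clock: 10.72
eef_pos: [551.4, -116.0, 43.0]
tcp_rot: [-3.141, -0.198, -0.023]
contact_force: [-6.2, -0.6, 3.9]
opening: 0.002
grasp_force: 2.8
```

```bash
python3 -c "
from h import *
hob((690,52,-.0))
go()"
```

```text
hob [6.91449e+02 5.39430e+01 3.00000e-03] n 28 in guard 61.1 1.7 0.0258
front 170 561.0 223.6
front -170 561.9 -116.4
10.78 [ 552.3 -116.2   43.1] [-3.141 -0.199 -0.023] [-0.35 -0.87  0.14]
```

Emit:
arm_command --deltas '[{"hand": 0,"tx": -30,"ty": 0,"tz": -7.5,"wx": 0,"wy": 0,"wz": 0},{"hand": 0,"tx": 12,"ty": 0,"tz": -59,"wx": 0,"wy": 0,"wz": 0},{"hand": 0,"tx": 1,"ty": -57,"tz": 0,"wx": 0,"wy": 0,"wz": 0},{"hand": 0,"tx": 1,"ty": -57,"tz": 0,"wx": 0,"wy": 0,"wz": 0},{"hand": 0,"tx": 1,"ty": -57,"tz": 0,"wx": 0,"wy": 0,"wz": 0},{"hand": 0,"tx": 1,"ty": -57,"tz": 0,"wx": 0,"wy": 0,"wz": 0},{"hand": 0,"tx": 1,"ty": -57,"tz": 0,"wx": 0,"wy": 0,"wz": 0},{"hand": 0,"tx": 1,"ty": -57,"tz": 0,"wx": 0,"wy": 0,"wz": 0}]'

```text
clock: 11.78
eef_pos: [535.7, 228.5, 106.4]
tcp_rot: [-3.141, -0.201, -0.023]
contact_force: [0.6, -0.5, 0.4]
opening: -0.006
grasp_force: 0.0
```

```bash
python3 -c "
from h import *
go((528,225,43))"
```

```text
11.78 [535.7 228.5 106.4] [-3.141 -0.201 -0.023] [ 0.61 -0.51  0.44]
(528, 225, 43) [-20.2   3.7  60.6] rows 1.0
```

Emit:
arm_command --deltas '[{"hand": 0,"tx": -20,"ty": 5,"tz": 60,"wx": 0,"wy": 0,"wz": 0},{"hand": 0,"tx": 8,"ty": 0,"tz": 1.8,"wx": 0,"wy": 0,"wz": 0},{"hand": 0,"tx": 6,"ty": 0,"tz": 1.2,"wx": 0,"wy": 0,"wz": 0},{"hand": 0,"tx": 2.5,"ty": 0,"tz": 0.5,"wx": 0,"wy": 0,"wz": 0},{"hand": 0,"tx": 2.5,"ty": 0,"tz": 0.5,"wx": 0,"wy": 0,"wz": 0},{"hand": 0,"tx": 2.5,"ty": 0,"tz": 0.5,"wx": 0,"wy": 0,"wz": 0},{"hand": 0,"tx": 2.5,"ty": 0,"tz": 0.5,"wx": 0,"wy": 0,"wz": 0}]'

```text
clock: 12.65
eef_pos: [551.8, 220.7, 44.2]
tcp_rot: [3.141, -0.199, -0.024]
contact_force: [-6.4, 1.1, 3.3]
opening: 0.002
grasp_force: 2.9
```

Emit:
arm_command --deltas '[{"hand": 0,"tx": 2.5,"ty": -0.3,"tz": 0.6,"wx": 0,"wy": 0,"wz": 0},{"hand": 0,"tx": 3,"ty": -0.3,"tz": 0.6,"wx": 0,"wy": 0,"wz": 0},{"hand": 0,"tx": 4,"ty": -0.6,"tz": 0.9,"wx": 0,"wy": 0,"wz": 0},{"hand": 0,"tx": 4,"ty": -0.6,"tz": 0.9,"wx": 0,"wy": 0,"wz": 0},{"hand": 0,"tx": 4,"ty": -0.6,"tz": 0.9,"wx": 0,"wy": 0,"wz": 0},{"hand": 0,"tx": 4,"ty": -0.6,"tz": 0.9,"wx": 0,"wy": 0,"wz": 0}]'

```text
clock: 13.4
eef_pos: [573.2, 223.3, 43.4]
tcp_rot: [3.141, -0.198, -0.023]
contact_force: [-6.4, 1.5, 4.5]
opening: -0.002
grasp_force: 3.3
```

```bash
python3 -c "
from h import *
hob((702,52,-.04))
go()"
```

```text
hob [ 7.05769e+02  5.05460e+01 -4.60000e-02] n 28 in guard 75.5 -1.3 -0.0226
front 170 583.7 226.3
front -170 568.2 -113.4
13.45 [574.1 223.5  43.5] [ 3.141 -0.199 -0.023] [-1.55  0.15 -0.07]
```

Emit:
arm_command --deltas '[{"hand": 0,"tx": -30,"ty": 0,"tz": -7.5,"wx": 0,"wy": 0,"wz": 0},{"hand": 0,"tx": 12,"ty": 0,"tz": -59,"wx": 0,"wy": 0,"wz": 0},{"hand": 0,"tx": 0,"ty": 56,"tz": 0,"wx": 0,"wy": 0,"wz": 0},{"hand": 0,"tx": 0,"ty": 56,"tz": 0,"wx": 0,"wy": 0,"wz": 0},{"hand": 0,"tx": 0,"ty": 56,"tz": 0,"wx": 0,"wy": 0,"wz": 0},{"hand": 0,"tx": 0,"ty": 56,"tz": 0,"wx": 0,"wy": 0,"wz": 0},{"hand": 0,"tx": 0,"ty": 56,"tz": 0,"wx": 0,"wy": 0,"wz": 0},{"hand": 0,"tx": 0,"ty": 56,"tz": 0,"wx": 0,"wy": 0,"wz": 0}]'

```text
clock: 14.45
eef_pos: [535.9, -113.7, 105.5]
tcp_rot: [3.141, -0.201, -0.023]
contact_force: [0.5, -0.7, 0.2]
opening: -0.004
grasp_force: 0.0
```

Emit:
arm_command --deltas '[{"hand": 0,"tx": -13,"ty": 0,"tz": 61,"wx": 0,"wy": 0,"wz": 0},{"hand": 0,"tx": 7,"ty": 0,"tz": 1.4,"wx": 0,"wy": 0,"wz": 0},{"hand": 0,"tx": 6,"ty": 0,"tz": 1.2,"wx": 0,"wy": 0,"wz": 0},{"hand": 0,"tx": 2.5,"ty": 0,"tz": 0.5,"wx": 0,"wy": 0,"wz": 0},{"hand": 0,"tx": 2.5,"ty": 0,"tz": 0.5,"wx": 0,"wy": 0,"wz": 0},{"hand": 0,"tx": 2.5,"ty": 0,"tz": 0.5,"wx": 0,"wy": 0,"wz": 0},{"hand": 0,"tx": 2.5,"ty": 0,"tz": 0.5,"wx": 0,"wy": 0,"wz": 0}]'

```text
clock: 15.32
eef_pos: [558.3, -112.0, 43.2]
tcp_rot: [-3.141, -0.199, -0.023]
contact_force: [-5.0, -0.4, 3.0]
opening: 0.001
grasp_force: 2.3
```

Emit:
arm_command --deltas '[{"hand": 0,"tx": 2.5,"ty": 0.4,"tz": 0.6,"wx": 0,"wy": 0,"wz": 0},{"hand": 0,"tx": 4,"ty": 0.6,"tz": 0.8,"wx": 0,"wy": 0,"wz": 0},{"hand": 0,"tx": 4,"ty": 0.6,"tz": 0.9,"wx": 0,"wy": 0,"wz": 0},{"hand": 0,"tx": 4,"ty": 0.6,"tz": 0.9,"wx": 0,"wy": 0,"wz": 0},{"hand": 0,"tx": 4,"ty": 0.6,"tz": 0.9,"wx": 0,"wy": 0,"wz": 0},{"hand": 0,"tx": 4,"ty": 0.6,"tz": 0.9,"wx": 0,"wy": 0,"wz": 0}]'

```text
clock: 16.08
eef_pos: [580.4, -116.2, 42.0]
tcp_rot: [-3.141, -0.197, -0.023]
contact_force: [-6.6, -0.3, 4.3]
opening: 0.0
grasp_force: 2.9
```

```bash
python3 -c "
from h import *
hob((719,54,.005))
go()"
```

```text
hob [7.20218e+02 5.32830e+01 6.00000e-03] n 26 in guard 89.9 1.8 0.0291
front 170 589.2 222.5
front -170 591.3 -117.5
16.12 [ 581.3 -116.4   42.2] [-3.141 -0.199 -0.023] [-0.42 -1.91 -0.12]
```

Emit:
arm_command --deltas '[{"hand": 0,"tx": -30,"ty": 0,"tz": -7.5,"wx": 0,"wy": 0,"wz": 0},{"hand": 0,"tx": 12,"ty": 0,"tz": -59,"wx": 0,"wy": 0,"wz": 0},{"hand": 0,"tx": 1,"ty": -56.5,"tz": 0,"wx": 0,"wy": 0,"wz": 0},{"hand": 0,"tx": 1,"ty": -56.5,"tz": 0,"wx": 0,"wy": 0,"wz": 0},{"hand": 0,"tx": 1,"ty": -56.5,"tz": 0,"wx": 0,"wy": 0,"wz": 0},{"hand": 0,"tx": 1,"ty": -56.5,"tz": 0,"wx": 0,"wy": 0,"wz": 0},{"hand": 0,"tx": 1,"ty": -56.5,"tz": 0,"wx": 0,"wy": 0,"wz": 0},{"hand": 0,"tx": 1,"ty": -56.5,"tz": 0,"wx": 0,"wy": 0,"wz": 0}]'

```text
clock: 17.12
eef_pos: [564.7, 225.4, 105.5]
tcp_rot: [-3.141, -0.201, -0.023]
contact_force: [1.1, -0.8, -0.6]
opening: 0.001
grasp_force: 0.0
```

Emit:
arm_command --deltas '[{"hand": 0,"tx": -16,"ty": 2,"tz": 61,"wx": 0,"wy": 0,"wz": 0},{"hand": 0,"tx": 6,"ty": 0,"tz": 1.2,"wx": 0,"wy": 0,"wz": 0},{"hand": 0,"tx": 3,"ty": 0,"tz": 0.6,"wx": 0,"wy": 0,"wz": 0},{"hand": 0,"tx": 2.5,"ty": 0,"tz": 0.5,"wx": 0,"wy": 0,"wz": 0},{"hand": 0,"tx": 2.5,"ty": 0,"tz": 0.5,"wx": 0,"wy": 0,"wz": 0},{"hand": 0,"tx": 2.5,"ty": 0,"tz": 0.5,"wx": 0,"wy": 0,"wz": 0},{"hand": 0,"tx": 2.5,"ty": 0,"tz": 0.5,"wx": 0,"wy": 0,"wz": 0}]'

```text
clock: 18.0
eef_pos: [579.9, 220.7, 43.2]
tcp_rot: [3.141, -0.199, -0.024]
contact_force: [-5.0, 1.7, 3.4]
opening: -0.001
grasp_force: 2.9
```

Emit:
arm_command --deltas '[{"hand": 0,"tx": 2.5,"ty": -0.4,"tz": 0.6,"wx": 0,"wy": 0,"wz": 0},{"hand": 0,"tx": 4,"ty": -0.6,"tz": 0.8,"wx": 0,"wy": 0,"wz": 0},{"hand": 0,"tx": 4,"ty": -0.6,"tz": 0.9,"wx": 0,"wy": 0,"wz": 0},{"hand": 0,"tx": 4,"ty": -0.6,"tz": 0.9,"wx": 0,"wy": 0,"wz": 0},{"hand": 0,"tx": 4,"ty": -0.6,"tz": 0.9,"wx": 0,"wy": 0,"wz": 0},{"hand": 0,"tx": 3,"ty": -0.6,"tz": 0.7,"wx": 0,"wy": 0,"wz": 0}]'

```text
clock: 18.75
eef_pos: [601.3, 223.7, 42.3]
tcp_rot: [3.141, -0.198, -0.023]
contact_force: [-5.9, 1.3, 3.4]
opening: 0.002
grasp_force: 3.0
```

```bash
python3 -c "
from h import *
from rig import imaging
q=hob((733,51,-.045))
go()
f=imaging.grab_frame('top');crop(f,'pics/t3.png',190,70,390,220,4)"
```

```text
hob [ 7.3295e+02  4.9907e+01 -4.0000e-02] n 16 in guard 102.7 -1.3 -0.0171
front 170 609.9 225.0
front -170 596.2 -114.7
18.8 [602.  223.8  42.4] [ 3.141 -0.199 -0.023] [-0.65  0.42 -0.28]
```

View pics/t3.png

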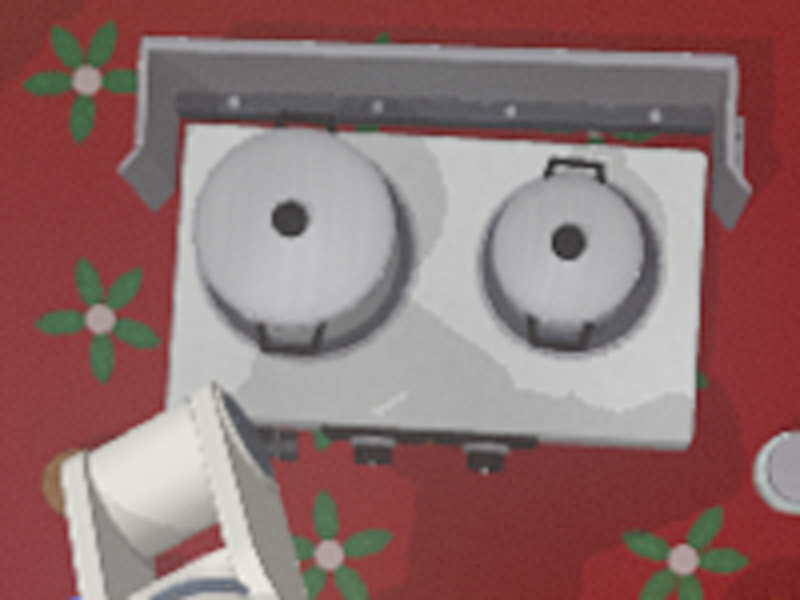

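Emit:
arm_command --deltas '[{"hand": 0,"tx": -30,"ty": 0,"tz": -7.5,"wx": 0,"wy": 0,"wz": 0},{"hand": 0,"tx": 12,"ty": 0,"tz": -59,"wx": 0,"wy": 0,"wz": 0},{"hand": 0,"tx": 0,"ty": 56,"tz": 0,"wx": 0,"wy": 0,"wz": 0},{"hand": 0,"tx": 0,"ty": 56,"tz": 0,"wx": 0,"wy": 0,"wz": 0},{"hand": 0,"tx": 0,"ty": 56,"tz": 0,"wx": 0,"wy": 0,"wz": 0},{"hand": 0,"tx": 0,"ty": 56,"tz": 0,"wx": 0,"wy": 0,"wz": 0},{"hand": 0,"tx": 0,"ty": 56,"tz": 0,"wx": 0,"wy": 0,"wz": 0},{"hand": 0,"tx": 0,"ty": 56,"tz": 0,"wx": 0,"wy": 0,"wz": 0}]'

```text
clock: 19.85
eef_pos: [563.8, -113.4, 104.4]
tcp_rot: [3.141, -0.201, -0.023]
contact_force: [1.0, 0.1, 0.3]
opening: 0.0
grasp_force: 0.0
```

Emit:
arm_command --deltas '[{"hand": 0,"tx": -13,"ty": 0,"tz": 60,"wx": 0,"wy": 0,"wz": 0},{"hand": 0,"tx": 7,"ty": 0,"tz": 1.4,"wx": 0,"wy": 0,"wz": 0},{"hand": 0,"tx": 6,"ty": 0,"tz": 1.2,"wx": 0,"wy": 0,"wz": 0},{"hand": 0,"tx": 2.5,"ty": 0,"tz": 0.5,"wx": 0,"wy": 0,"wz": 0},{"hand": 0,"tx": 2.5,"ty": 0,"tz": 0.5,"wx": 0,"wy": 0,"wz": 0},{"hand": 0,"tx": 2.5,"ty": 0,"tz": 0.5,"wx": 0,"wy": 0,"wz": 0},{"hand": 0,"tx": 2.5,"ty": 0,"tz": 0.5,"wx": 0,"wy": 0,"wz": 0}]'

```text
clock: 20.72
eef_pos: [586.7, -111.8, 43.2]
tcp_rot: [3.142, -0.2, -0.023]
contact_force: [-0.6, -0.1, 0.4]
opening: -0.0
grasp_force: 0.1
```

Emit:
arm_command --deltas '[{"hand": 0,"tx": 2.5,"ty": 0.4,"tz": 0.6,"wx": 0,"wy": 0,"wz": 0},{"hand": 0,"tx": 4,"ty": 0.6,"tz": 0.8,"wx": 0,"wy": 0,"wz": 0},{"hand": 0,"tx": 4,"ty": 0.6,"tz": 0.8,"wx": 0,"wy": 0,"wz": 0},{"hand": 0,"tx": 4,"ty": 0.6,"tz": 0.8,"wx": 0,"wy": 0,"wz": 0},{"hand": 0,"tx": 2.5,"ty": 0.4,"tz": 0.5,"wx": 0,"wy": 0,"wz": 0},{"hand": 0,"tx": 2,"ty": 0.2,"tz": 0.4,"wx": 0,"wy": 0,"wz": 0}]'

```text
clock: 21.48
eef_pos: [604.8, -115.3, 42.3]
tcp_rot: [-3.141, -0.198, -0.023]
contact_force: [-4.5, -2.0, 3.1]
opening: -0.0
grasp_force: 2.5
```

```bash
python3 -c "
from h import *
q=hob((745,53,.01))
go()"
```

```text
hob [7.45011e+02 5.19380e+01 3.00000e-03] n 15 in guard 114.7 1.0 0.0258
front 170 614.5 221.6
front -170 615.5 -118.4
21.52 [ 605.2 -115.3   42.4] [-3.142 -0.199 -0.023] [-1.99 -0.58 -0.59]
```

Emit:
arm_command --deltas '[{"hand": 0,"tx": -30,"ty": 0,"tz": -7.5,"wx": 0,"wy": 0,"wz": 0},{"hand": 0,"tx": 12,"ty": 0,"tz": -59,"wx": 0,"wy": 0,"wz": 0},{"hand": 0,"tx": 1,"ty": -56.5,"tz": 0,"wx": 0,"wy": 0,"wz": 0},{"hand": 0,"tx": 1,"ty": -56.5,"tz": 0,"wx": 0,"wy": 0,"wz": 0},{"hand": 0,"tx": 1,"ty": -56.5,"tz": 0,"wx": 0,"wy": 0,"wz": 0},{"hand": 0,"tx": 1,"ty": -56.5,"tz": 0,"wx": 0,"wy": 0,"wz": 0},{"hand": 0,"tx": 1,"ty": -56.5,"tz": 0,"wx": 0,"wy": 0,"wz": 0},{"hand": 0,"tx": 1,"ty": -56.5,"tz": 0,"wx": 0,"wy": 0,"wz": 0}]'

```text
clock: 22.52
eef_pos: [589.0, 226.6, 105.8]
tcp_rot: [-3.141, -0.201, -0.023]
contact_force: [1.1, -0.6, 0.2]
opening: -0.001
grasp_force: 0.0
```

Emit:
arm_command --deltas '[{"hand": 0,"tx": -16,"ty": 2,"tz": 61,"wx": 0,"wy": 0,"wz": 0},{"hand": 0,"tx": 6,"ty": 0,"tz": 1.2,"wx": 0,"wy": 0,"wz": 0},{"hand": 0,"tx": 3,"ty": 0,"tz": 0.6,"wx": 0,"wy": 0,"wz": 0},{"hand": 0,"tx": 2.5,"ty": 0,"tz": 0.5,"wx": 0,"wy": 0,"wz": 0},{"hand": 0,"tx": 2.5,"ty": 0,"tz": 0.5,"wx": 0,"wy": 0,"wz": 0},{"hand": 0,"tx": 2.5,"ty": 0,"tz": 0.5,"wx": 0,"wy": 0,"wz": 0},{"hand": 0,"tx": 2.5,"ty": 0,"tz": 0.5,"wx": 0,"wy": 0,"wz": 0}]'

```text
clock: 23.4
eef_pos: [604.7, 221.9, 43.6]
tcp_rot: [-3.141, -0.2, -0.023]
contact_force: [-0.5, 0.9, -1.1]
opening: -0.005
grasp_force: 0.0
```

Emit:
arm_command --deltas '[{"hand": 0,"tx": 2.5,"ty": -0.4,"tz": 0.6,"wx": 0,"wy": 0,"wz": 0},{"hand": 0,"tx": 2.5,"ty": -0.4,"tz": 0.6,"wx": 0,"wy": 0,"wz": 0},{"hand": 0,"tx": 2.5,"ty": -0.4,"tz": 0.6,"wx": 0,"wy": 0,"wz": 0},{"hand": 0,"tx": 2,"ty": -0.2,"tz": 0.5,"wx": 0,"wy": 0,"wz": 0}]'

```text
clock: 23.9
eef_pos: [613.2, 223.2, 42.5]
tcp_rot: [3.141, -0.198, -0.023]
contact_force: [-6.2, 1.0, 3.9]
opening: -0.001
grasp_force: 2.8
```

```bash
python3 -c "
from h import *
q=hob((750,52,-.01))
go()"
```

```text
hob [ 7.49994e+02  5.14220e+01 -1.40000e-02] n 15 in guard 119.7 0.6 0.0089
front 170 622.4 223.2
front -170 617.6 -116.7
23.95 [613.6 223.3  42.6] [ 3.141 -0.199 -0.023] [-2.7   0.76  1.15]
```

Emit:
arm_command --deltas '[{"hand": 0,"tx": 1.5,"ty": -0.2,"tz": 0.3,"wx": 0,"wy": 0,"wz": 0},{"hand": 0,"tx": 1.5,"ty": -0.2,"tz": 0.3,"wx": 0,"wy": 0,"wz": 0},{"hand": 0,"tx": 1.5,"ty": -0.2,"tz": 0.3,"wx": 0,"wy": 0,"wz": 0},{"hand": 0,"tx": 1.5,"ty": -0.2,"tz": 0.3,"wx": 0,"wy": 0,"wz": 0}]'

```text
clock: 24.45
eef_pos: [619.6, 223.9, 42.6]
tcp_rot: [3.141, -0.198, -0.023]
contact_force: [-6.3, 1.1, 3.2]
opening: 0.004
grasp_force: 2.7
```

Emit:
arm_command --deltas '[{"hand": 0,"tx": 1,"ty": -0.1,"tz": 0.2,"wx": 0,"wy": 0,"wz": 0},{"hand": 0,"tx": 1,"ty": -0.1,"tz": 0.2,"wx": 0,"wy": 0,"wz": 0}]'

```text
clock: 24.7
eef_pos: [621.6, 224.0, 42.5]
tcp_rot: [3.141, -0.198, -0.023]
contact_force: [-5.2, 1.5, 3.5]
opening: 0.001
grasp_force: 2.6
```

Emit:
arm_command --deltas '[{"hand": 0,"tx": -30,"ty": 0,"tz": -7.5,"wx": 0,"wy": 0,"wz": 0},{"hand": 0,"tx": 12,"ty": 0,"tz": -59,"wx": 0,"wy": 0,"wz": 0},{"hand": 0,"tx": 0,"ty": 56,"tz": 0,"wx": 0,"wy": 0,"wz": 0},{"hand": 0,"tx": 0,"ty": 56,"tz": 0,"wx": 0,"wy": 0,"wz": 0},{"hand": 0,"tx": 0,"ty": 56,"tz": 0,"wx": 0,"wy": 0,"wz": 0},{"hand": 0,"tx": 0,"ty": 56,"tz": 0,"wx": 0,"wy": 0,"wz": 0},{"hand": 0,"tx": 0,"ty": 56,"tz": 0,"wx": 0,"wy": 0,"wz": 0},{"hand": 0,"tx": 0,"ty": 56,"tz": 0,"wx": 0,"wy": 0,"wz": 0}]'

```text
clock: 25.7
eef_pos: [584.1, -113.3, 104.8]
tcp_rot: [3.141, -0.201, -0.023]
contact_force: [0.7, -0.6, 0.3]
opening: 0.0
grasp_force: 0.0
```

```bash
python3 -c "
from h import *
from rig import imaging
q=hob((754,52,-.03))
go()
f=imaging.grab_frame('top');crop(f,'pics/t4.png',215,80,385,130,4.7)"
```

```text
hob [ 7.5394e+02  4.9919e+01 -3.4000e-02] n 14 in guard 123.7 -0.8 -0.0112
front 170 629.8 224.3
front -170 618.2 -115.5
25.75 [ 584.3 -118.7  105. ] [ 3.139 -0.202 -0.024] [ 0.96 -4.37  0.5 ]
```

View pics/t4.png

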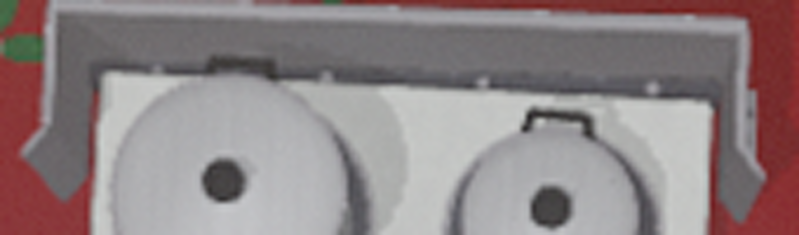

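Emit:
arm_command --deltas '[{"hand": 0,"tx": -13,"ty": -4,"tz": 60,"wx": 0,"wy": 0,"wz": 0},{"hand": 0,"tx": 7,"ty": 0,"tz": 1.4,"wx": 0,"wy": 0,"wz": 0},{"hand": 0,"tx": 7,"ty": 0,"tz": 1.4,"wx": 0,"wy": 0,"wz": 0},{"hand": 0,"tx": 2.5,"ty": 0,"tz": 0.5,"wx": 0,"wy": 0,"wz": 0},{"hand": 0,"tx": 2,"ty": 0,"tz": 0.5,"wx": 0,"wy": 0,"wz": 0},{"hand": 0,"tx": 2,"ty": 0,"tz": 0.5,"wx": 0,"wy": 0,"wz": 0},{"hand": 0,"tx": 2,"ty": 0,"tz": 0.5,"wx": 0,"wy": 0,"wz": 0}]'

```text
clock: 26.68
eef_pos: [606.2, -107.7, 43.2]
tcp_rot: [3.142, -0.2, -0.023]
contact_force: [0.3, 0.2, -0.4]
opening: -0.001
grasp_force: 0.0
```

Emit:
arm_command --deltas '[{"hand": 0,"tx": 2,"ty": 0.2,"tz": 0.5,"wx": 0,"wy": 0,"wz": 0},{"hand": 0,"tx": 2,"ty": 0.2,"tz": 0.5,"wx": 0,"wy": 0,"wz": 0},{"hand": 0,"tx": 1.5,"ty": 0.2,"tz": 0.4,"wx": 0,"wy": 0,"wz": 0},{"hand": 0,"tx": 1.5,"ty": 0.2,"tz": 0.3,"wx": 0,"wy": 0,"wz": 0}]'

```text
clock: 27.18
eef_pos: [612.3, -108.7, 42.2]
tcp_rot: [-3.141, -0.198, -0.023]
contact_force: [-4.6, -0.8, 3.3]
opening: 0.004
grasp_force: 2.5
```

Emit:
arm_command --deltas '[{"hand": 0,"tx": 1,"ty": 0.1,"tz": 0.2,"wx": 0,"wy": 0,"wz": 0},{"hand": 0,"tx": 1,"ty": 0.1,"tz": 0.2,"wx": 0,"wy": 0,"wz": 0}]'

```text
clock: 27.42
eef_pos: [614.6, -109.0, 42.3]
tcp_rot: [-3.142, -0.199, -0.023]
contact_force: [-5.5, -1.5, 1.8]
opening: 0.001
grasp_force: 2.4
```

Emit:
arm_command --deltas '[{"hand": 0,"tx": 1,"ty": 0.1,"tz": 0.2,"wx": 0,"wy": 0,"wz": 0},{"hand": 0,"tx": 1,"ty": 0.1,"tz": 0.2,"wx": 0,"wy": 0,"wz": 0}]'

```text
clock: 27.68
eef_pos: [616.6, -109.3, 42.3]
tcp_rot: [-3.142, -0.199, -0.023]
contact_force: [-4.8, -0.9, 2.1]
opening: -0.0
grasp_force: 2.4
```

Emit:
arm_command --deltas '[{"hand": 0,"tx": 1,"ty": 0.1,"tz": 0.2,"wx": 0,"wy": 0,"wz": 0},{"hand": 0,"tx": 1,"ty": 0.1,"tz": 0.2,"wx": 0,"wy": 0,"wz": 0}]'

```text
clock: 27.92
eef_pos: [617.0, -109.2, 41.9]
tcp_rot: [-3.141, -0.195, -0.023]
contact_force: [-13.2, -0.8, 8.4]
opening: 0.002
grasp_force: 6.5
```

Emit:
arm_command --deltas '[{"hand": 0,"tx": 0.8,"ty": 0.1,"tz": 0.2,"wx": 0,"wy": 0,"wz": 0},{"hand": 0,"tx": 0.8,"ty": 0.1,"tz": 0.2,"wx": 0,"wy": 0,"wz": 0}]'

```text
clock: 28.18
eef_pos: [617.1, -109.2, 41.4]
tcp_rot: [-3.14, -0.193, -0.023]
contact_force: [-18.0, -0.8, 12.3]
opening: 0.001
grasp_force: 9.0
```

Emit:
arm_command --deltas '[{"hand": 0,"tx": -33,"ty": 0,"tz": -7.5,"wx": 0,"wy": 0,"wz": 0},{"hand": 0,"tx": 12,"ty": 0,"tz": -59,"wx": 0,"wy": 0,"wz": 0},{"hand": 0,"tx": 1,"ty": -55,"tz": 0,"wx": 0,"wy": 0,"wz": 0},{"hand": 0,"tx": 1,"ty": -55,"tz": 0,"wx": 0,"wy": 0,"wz": 0},{"hand": 0,"tx": 1,"ty": -55,"tz": 0,"wx": 0,"wy": 0,"wz": 0},{"hand": 0,"tx": 1,"ty": -55,"tz": 0,"wx": 0,"wy": 0,"wz": 0},{"hand": 0,"tx": 1,"ty": -55,"tz": 0,"wx": 0,"wy": 0,"wz": 0},{"hand": 0,"tx": 1,"ty": -55,"tz": 0,"wx": 0,"wy": 0,"wz": 0}]'

```text
clock: 29.18
eef_pos: [601.3, 223.2, 105.1]
tcp_rot: [-3.141, -0.202, -0.023]
contact_force: [0.3, 0.2, 0.2]
opening: -0.003
grasp_force: 0.0
```

Emit:
arm_command --deltas '[{"hand": 0,"tx": -16,"ty": 2,"tz": 61,"wx": 0,"wy": 0,"wz": 0},{"hand": 0,"tx": 8,"ty": 0,"tz": 1.5,"wx": 0,"wy": 0,"wz": 0},{"hand": 0,"tx": 5,"ty": 0,"tz": 1,"wx": 0,"wy": 0,"wz": 0},{"hand": 0,"tx": 2.5,"ty": 0,"tz": 0.5,"wx": 0,"wy": 0,"wz": 0},{"hand": 0,"tx": 2,"ty": 0,"tz": 0.4,"wx": 0,"wy": 0,"wz": 0},{"hand": 0,"tx": 2,"ty": 0,"tz": 0.4,"wx": 0,"wy": 0,"wz": 0},{"hand": 0,"tx": 1,"ty": 0,"tz": 0.2,"wx": 0,"wy": 0,"wz": 0}]'

```text
clock: 30.05
eef_pos: [618.3, 218.4, 42.9]
tcp_rot: [-3.141, -0.2, -0.023]
contact_force: [-0.0, 0.1, -0.6]
opening: -0.005
grasp_force: 0.0
```

Emit:
arm_command --deltas '[{"hand": 0,"tx": 1,"ty": 0,"tz": 0.2,"wx": 0,"wy": 0,"wz": 0},{"hand": 0,"tx": 1,"ty": 0,"tz": 0.1,"wx": 0,"wy": 0,"wz": 0}]'

```text
clock: 30.3
eef_pos: [620.0, 218.5, 42.5]
tcp_rot: [3.142, -0.2, -0.023]
contact_force: [0.1, -0.2, 0.3]
opening: 0.002
grasp_force: 0.0
```

Emit:
arm_command --deltas '[{"hand": 0,"tx": 1,"ty": 0,"tz": 0.2,"wx": 0,"wy": 0,"wz": 0},{"hand": 0,"tx": 1,"ty": 0,"tz": 0.2,"wx": 0,"wy": 0,"wz": 0},{"hand": 0,"tx": 1,"ty": 0,"tz": 0.2,"wx": 0,"wy": 0,"wz": 0}]'

```text
clock: 30.68
eef_pos: [623.1, 218.4, 42.6]
tcp_rot: [3.142, -0.2, -0.023]
contact_force: [-0.2, -1.2, 0.1]
opening: 0.001
grasp_force: 0.0
```

Emit:
arm_command --deltas '[{"hand": 0,"tx": 1,"ty": 0,"tz": 0,"wx": 0,"wy": 0,"wz": 0},{"hand": 0,"tx": 1,"ty": 0,"tz": 0,"wx": 0,"wy": 0,"wz": 0}]'

```text
clock: 30.92
eef_pos: [624.0, 218.3, 42.6]
tcp_rot: [3.141, -0.198, -0.023]
contact_force: [-4.7, 1.6, 0.4]
opening: 0.001
grasp_force: 2.5
```

Emit:
arm_command --deltas '[{"hand": 0,"tx": 1,"ty": 0,"tz": 0,"wx": 0,"wy": 0,"wz": 0},{"hand": 0,"tx": 0.6,"ty": 0,"tz": 0,"wx": 0,"wy": 0,"wz": 0}]'

```text
clock: 31.18
eef_pos: [624.6, 218.2, 42.5]
tcp_rot: [3.141, -0.196, -0.023]
contact_force: [-8.4, 3.0, 2.4]
opening: -0.003
grasp_force: 4.8
```

Emit:
arm_command --deltas '[{"hand": 0,"tx": 0.6,"ty": 0,"tz": 0,"wx": 0,"wy": 0,"wz": 0},{"hand": 0,"tx": 0,"ty": 0,"tz": 0,"wx": 0,"wy": 0,"wz": 0}]'

```text
clock: 31.42
eef_pos: [624.6, 218.2, 42.5]
tcp_rot: [3.141, -0.195, -0.023]
contact_force: [-10.6, 4.2, 3.7]
opening: 0.003
grasp_force: 5.2
```

Emit:
arm_command --deltas '[{"hand": 0,"tx": 0.6,"ty": -0.4,"tz": 0,"wx": 0,"wy": 0,"wz": 0},{"hand": 0,"tx": 0,"ty": 0,"tz": 0,"wx": 0,"wy": 0,"wz": 0}]'

```text
clock: 31.68
eef_pos: [624.6, 218.2, 42.5]
tcp_rot: [3.14, -0.194, -0.023]
contact_force: [-12.3, 2.4, 5.4]
opening: -0.005
grasp_force: 6.1
```

Emit:
arm_command --deltas '[{"hand": 0,"tx": 0.4,"ty": -0.3,"tz": -0.1,"wx": 0,"wy": 0,"wz": 0},{"hand": 0,"tx": 0,"ty": 0,"tz": 0,"wx": 0,"wy": 0,"wz": 0}]'

```text
clock: 31.92
eef_pos: [624.6, 218.3, 42.5]
tcp_rot: [3.139, -0.193, -0.023]
contact_force: [-12.1, 1.7, 4.9]
opening: -0.002
grasp_force: 6.5
```

Emit:
arm_command --deltas '[{"hand": 0,"tx": 0.8,"ty": -0.1,"tz": -0.1,"wx": 0,"wy": 0,"wz": 0},{"hand": 0,"tx": 0,"ty": 0,"tz": 0,"wx": 0,"wy": 0,"wz": 0}]'

```text
clock: 32.17
eef_pos: [624.6, 218.2, 42.4]
tcp_rot: [3.139, -0.192, -0.023]
contact_force: [-16.2, 1.7, 6.9]
opening: 0.004
grasp_force: 7.7
```

Emit:
arm_command --deltas '[{"hand": 0,"tx": 0.2,"ty": 0,"tz": -0.1,"wx": 0,"wy": 0,"wz": 0},{"hand": 0,"tx": 0,"ty": 0,"tz": 0,"wx": 0,"wy": 0,"wz": 0}]'

```text
clock: 32.42
eef_pos: [624.7, 218.3, 42.5]
tcp_rot: [3.139, -0.192, -0.023]
contact_force: [-15.3, 1.9, 6.0]
opening: -0.004
grasp_force: 7.9
```

Emit:
arm_command --deltas '[{"hand": 0,"tx": 0.2,"ty": 0,"tz": -0.1,"wx": 0,"wy": 0,"wz": 0},{"hand": 0,"tx": 0,"ty": 0,"tz": 0,"wx": 0,"wy": 0,"wz": 0},{"hand": 0,"tx": 0,"ty": 0,"tz": 0,"wx": 0,"wy": 0,"wz": 0}]'

```text
clock: 32.8
eef_pos: [624.7, 218.2, 42.5]
tcp_rot: [3.139, -0.191, -0.023]
contact_force: [-16.0, 2.1, 5.1]
opening: -0.0
grasp_force: 8.0
```

Emit:
arm_command --deltas '[{"hand": 0,"tx": -33,"ty": 0,"tz": -7.5,"wx": 0,"wy": 0,"wz": 0},{"hand": 0,"tx": 12,"ty": 0,"tz": -59,"wx": 0,"wy": 0,"wz": 0},{"hand": 0,"tx": 0,"ty": 55,"tz": 0,"wx": 0,"wy": 0,"wz": 0},{"hand": 0,"tx": 0,"ty": 55,"tz": 0,"wx": 0,"wy": 0,"wz": 0},{"hand": 0,"tx": 0,"ty": 55,"tz": 0,"wx": 0,"wy": 0,"wz": 0},{"hand": 0,"tx": 0,"ty": 55,"tz": 0,"wx": 0,"wy": 0,"wz": 0},{"hand": 0,"tx": 0,"ty": 55,"tz": 0,"wx": 0,"wy": 0,"wz": 0},{"hand": 0,"tx": 0,"ty": 55,"tz": 0,"wx": 0,"wy": 0,"wz": 0}]'

```text
clock: 33.8
eef_pos: [588.0, -112.1, 105.7]
tcp_rot: [3.141, -0.201, -0.023]
contact_force: [0.9, 0.1, 0.5]
opening: 0.001
grasp_force: 0.0
```

Emit:
arm_command --deltas '[{"hand": 0,"tx": -13,"ty": -2,"tz": 60,"wx": 0,"wy": 0,"wz": 0},{"hand": 0,"tx": 8,"ty": 0,"tz": 1.5,"wx": 0,"wy": 0,"wz": 0},{"hand": 0,"tx": 7,"ty": 0,"tz": 1.4,"wx": 0,"wy": 0,"wz": 0},{"hand": 0,"tx": 4,"ty": 0,"tz": 0.8,"wx": 0,"wy": 0,"wz": 0},{"hand": 0,"tx": 0,"ty": 0,"tz": 0,"wx": 0,"wy": 0,"wz": 0}]'

```text
clock: 34.42
eef_pos: [608.0, -108.1, 45.8]
tcp_rot: [3.141, -0.203, -0.022]
contact_force: [-0.9, -0.6, -0.5]
opening: -0.001
grasp_force: 0.0
```

Emit:
arm_command --deltas '[{"hand": 0,"tx": 2,"ty": 0,"tz": 0.6,"wx": 0,"wy": 0,"wz": 0},{"hand": 0,"tx": 2,"ty": 0,"tz": 0.6,"wx": 0,"wy": 0,"wz": 0},{"hand": 0,"tx": 1.5,"ty": 0,"tz": 0.5,"wx": 0,"wy": 0,"wz": 0},{"hand": 0,"tx": 1,"ty": 0,"tz": 0.2,"wx": 0,"wy": 0,"wz": 0}]'

```text
clock: 34.92
eef_pos: [613.2, -108.7, 43.4]
tcp_rot: [-3.142, -0.2, -0.023]
contact_force: [0.2, 0.2, -0.1]
opening: -0.0
grasp_force: 0.0
```

Emit:
arm_command --deltas '[{"hand": 0,"tx": 1,"ty": 0.1,"tz": 0,"wx": 0,"wy": 0,"wz": 0},{"hand": 0,"tx": 1,"ty": 0.1,"tz": 0,"wx": 0,"wy": 0,"wz": 0}]'

```text
clock: 35.17
eef_pos: [615.1, -109.0, 43.8]
tcp_rot: [-3.142, -0.2, -0.023]
contact_force: [-0.6, -1.0, -0.8]
opening: 0.002
grasp_force: 0.0
```

Emit:
arm_command --deltas '[{"hand": 0,"tx": 0.8,"ty": 0.1,"tz": 0,"wx": 0,"wy": 0,"wz": 0},{"hand": 0,"tx": 0.4,"ty": 0.1,"tz": 0,"wx": 0,"wy": 0,"wz": 0}]'

```text
clock: 35.42
eef_pos: [616.3, -109.2, 44.1]
tcp_rot: [-3.142, -0.2, -0.023]
contact_force: [0.5, 0.7, -0.0]
opening: 0.007
grasp_force: 0.0
```

Emit:
arm_command --deltas '[{"hand": 0,"tx": 1,"ty": 0.1,"tz": 0,"wx": 0,"wy": 0,"wz": 0},{"hand": 0,"tx": 0.8,"ty": 0,"tz": 0,"wx": 0,"wy": 0,"wz": 0}]'

```text
clock: 35.67
eef_pos: [617.0, -109.2, 44.1]
tcp_rot: [-3.141, -0.198, -0.023]
contact_force: [-6.4, -1.1, 2.9]
opening: 0.001
grasp_force: 2.9
```

Emit:
arm_command --deltas '[{"hand": 0,"tx": 0.8,"ty": 0,"tz": 0,"wx": 0,"wy": 0,"wz": 0},{"hand": 0,"tx": 0,"ty": 0,"tz": 0,"wx": 0,"wy": 0,"wz": 0}]'

```text
clock: 35.92
eef_pos: [617.0, -109.2, 44.0]
tcp_rot: [-3.141, -0.196, -0.023]
contact_force: [-7.0, -1.1, 3.6]
opening: 0.0
grasp_force: 3.6
```

Emit:
arm_command --deltas '[{"hand": 0,"tx": 0.8,"ty": 0,"tz": -0.1,"wx": 0,"wy": 0,"wz": 0},{"hand": 0,"tx": 0.6,"ty": 0,"tz": -0.1,"wx": 0,"wy": 0,"wz": 0},{"hand": 0,"tx": 0,"ty": 0,"tz": 0,"wx": 0,"wy": 0,"wz": 0}]'

```text
clock: 36.3
eef_pos: [617.1, -109.2, 44.0]
tcp_rot: [-3.141, -0.194, -0.023]
contact_force: [-10.5, -1.4, 4.6]
opening: 0.002
grasp_force: 5.3
```

Emit:
arm_command --deltas '[{"hand": 0,"tx": 0.4,"ty": 0,"tz": -0.1,"wx": 0,"wy": 0,"wz": 0},{"hand": 0,"tx": 0,"ty": 0,"tz": 0,"wx": 0,"wy": 0,"wz": 0}]'

```text
clock: 36.55
eef_pos: [617.1, -109.1, 44.1]
tcp_rot: [-3.141, -0.193, -0.023]
contact_force: [-11.7, -1.8, 5.4]
opening: 0.001
grasp_force: 5.8
```

Emit:
arm_command --deltas '[{"hand": 0,"tx": 0.8,"ty": 0,"tz": -0.1,"wx": 0,"wy": 0,"wz": 0},{"hand": 0,"tx": 0.4,"ty": 0,"tz": -0.1,"wx": 0,"wy": 0,"wz": 0},{"hand": 0,"tx": 0,"ty": 0,"tz": 0,"wx": 0,"wy": 0,"wz": 0}]'

```text
clock: 36.92
eef_pos: [617.2, -109.1, 44.1]
tcp_rot: [-3.141, -0.191, -0.023]
contact_force: [-15.4, -2.6, 5.9]
opening: 0.001
grasp_force: 7.2
```

Emit:
arm_command --deltas '[{"hand": 0,"tx": 0.3,"ty": 0,"tz": -0.1,"wx": 0,"wy": 0,"wz": 0},{"hand": 0,"tx": 0,"ty": 0,"tz": 0,"wx": 0,"wy": 0,"wz": 0},{"hand": 0,"tx": 0,"ty": 0,"tz": 0,"wx": 0,"wy": 0,"wz": 0}]'

```text
clock: 37.3
eef_pos: [617.2, -109.1, 44.1]
tcp_rot: [-3.141, -0.191, -0.023]
contact_force: [-14.2, -3.0, 6.0]
opening: 0.006
grasp_force: 7.5
```

Emit:
arm_command --deltas '[{"hand": 0,"tx": 0.4,"ty": 0,"tz": -0.1,"wx": 0,"wy": 0,"wz": 0},{"hand": 0,"tx": 0,"ty": 0,"tz": 0,"wx": 0,"wy": 0,"wz": 0},{"hand": 0,"tx": 0,"ty": 0,"tz": 0,"wx": 0,"wy": 0,"wz": 0}]'

```text
clock: 37.67
eef_pos: [617.2, -109.1, 44.1]
tcp_rot: [-3.14, -0.19, -0.023]
contact_force: [-15.4, -2.3, 5.1]
opening: -0.003
grasp_force: 7.9
```

Emit:
arm_command --deltas '[{"hand": 0,"tx": -10,"ty": 0,"tz": -2.5,"wx": 0,"wy": 0,"wz": 0},{"hand": 0,"tx": -30,"ty": 0,"tz": -7,"wx": 0,"wy": 0,"wz": 0},{"hand": 0,"tx": 10,"ty": 0,"tz": -60,"wx": 0,"wy": 0,"wz": 0},{"hand": 0,"tx": 8,"ty": 0,"tz": -60,"wx": 0,"wy": 0,"wz": 0},{"hand": 0,"tx": 0,"ty": 0,"tz": -60,"wx": 0,"wy": 0,"wz": 0},{"hand": 0,"tx": -50,"ty": 0,"tz": -10,"wx": 0,"wy": 0,"wz": 0},{"hand": 0,"tx": -50,"ty": 0,"tz": -10,"wx": 0,"wy": 0,"wz": 0},{"hand": 0,"tx": 0,"ty": 0,"tz": 0,"wx": 0,"wy": 0,"wz": 0}]'

```text
clock: 38.67
eef_pos: [458.2, -105.3, 227.2]
tcp_rot: [-3.142, -0.2, -0.024]
contact_force: [0.6, -0.7, -0.0]
opening: -0.002
grasp_force: 0.0
```

```bash
python3 -c "
from h import *
from rig import imaging
q=hob((760,51,-.023))
go()
f=imaging.grab_frame('top');crop(f,'pics/t5.png',190,70,410,220,3.6)"
```

```text
hob [ 7.59998e+02  5.08870e+01 -1.60000e-02] n 14 in guard 129.7 0.3 0.0073
front 170 632.7 222.9
front -170 627.3 -117.1
38.73 [ 460.5 -105.7  227.8] [ 3.141 -0.202 -0.024] [0.1  0.58 0.62]
```

View pics/t5.png

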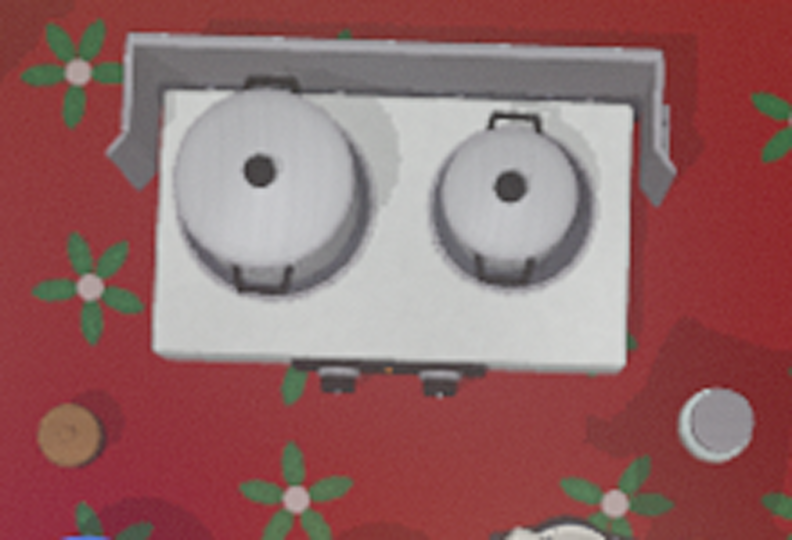

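```bash
python3 -c "
from rig import r
print(r.sign_off())"
```

```text
the job is handed in; nothing more can be done
None
```

The hob is back against the rear rail on both sides, pressed home with about 16 N at each front corner. Both pots are still on their plates and the arm is standing clear. During the first right-hand contact with the rail the sideways and vertical force together briefly read about 22 N, slightly over the 2 kg limit (18 N of it forward), and the job was handed in at about 39 s.

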